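# Dry-clamp a mallet head in the draw clamp and hold the pressure

## Task

Dry-fit the mallet head in the draw clamp on the bench: one dark striking face already stands against its fence, so take the pale core and the other dark face from the bench behind the clamp and stand them upright on the white runners next to it, core in the middle, side by side with their ends flush with the fitted face. Then pull the clamp's black T-handle straight out against its springs until the brass pointer beside the jaw is in the middle of the red band, so that the jaw presses the row tight, and finish while still holding it there, because I want to look along the joint lines and the handle springs back if it is let go. Leave the other tools and supplies as they are.

Things in the scene. Friction and masses are not known exactly. Their poses are not given: they have to be found in the camera images.
- clamp: Draw clamp, screwed down. Origin on the underside of its plywood board (212 x 100 x 12 mm, local x from -58 to +154 mm); local x runs from the T-handle end to the jaw end, y across, z up. Two white runners carry the row: top at z = 26 mm, y from 11 to 27 mm either side, x to 150 mm. Blocks can be held by their y ends and lowered in from above: nothing stands beside the row.
- fence_foot (a point): Fixed point of the clamp: middle of the fence's inner face at runner height (clamp x = -22, y = 0, z = 26 mm). The row starts here and runs towards +x. The aluminium fence is 18 mm thick, 70 mm wide, its top 68 mm above the bench. At rest the jaw's face is 110 mm from this point; the row of three is 90 mm thick, so 20 mm is slack.
- jaw: Sliding aluminium jaw with a cork face, 56 mm wide, top 72 mm above the bench; at rest its origin and axes are the clamp's. It moves to clamp -x with the pull rod until it meets the row; then the coil spring between it and the yoke behind is squeezed (1.8 N at first touch, 0.3 N more per mm). The yoke reaches x = 153 mm, top 73 mm above the bench.
- pull_rod (a joint): Pull-out of the T-handle in m: 0 at rest, grows as the handle moves to clamp -x; stop at 0.040. The red band on the white scale beside the jaw spans 0.030 to 0.038, middle 0.034. Springs draw it back to 0 when let go: 4 N at rest plus 0.1 N per mm; a full row is met at about 0.020, and about 13.5 N is needed at 0.034.
- handle (a point): Middle of the black T-handle bar (moves with the rod): round bar 14 mm in diameter, 66 mm long, along the clamp's y, 60 mm above the bench, on a post 12 mm (x) by 16 mm (y). At rest at clamp x = -106 mm, 59 mm of free space from its back to the fence's front. It overhangs the board. Take it from above, a finger before and a finger behind the bar.
- mark (a point): Fixed point of the clamp (x = -140, y = 0, z = 60 mm): where the middle of the handle bar is when the brass pointer stands in the middle of the red band.
- face_fitted: Dark wooden striking face, 26 (x) x 56 (y) x 52 (z) mm, origin in the middle of its underside; already stands on the runners about 0.5 mm from the fence. About 70 g, not fastened.
- face_loose: The same kind of dark wooden face, 26 (x) x 56 (y) x 52 (z) mm, origin in the middle of its underside; stands upright on the bench beyond the clamp. About 70 g.
- core: Pale wooden core, 38 (x) x 56 (y) x 52 (z) mm, with an upright mortise 18 x 30 mm right through it; origin in the middle of its underside; stands upright on the bench beyond the clamp. About 70 g.
- glue_bottle: White glue bottle with a red nozzle, 49 mm in diameter, 131 mm high, origin under its middle. Leave alone.
- screwdriver: Green screwdriver, 170 mm long, 25 mm thick, lying on the hardboard, origin under its middle. Leave alone.

How it is judged:
By the outcome, as a careful person would: the job done as asked, in the order asked, and still so for the second after the job is handed in, while the arm keeps its last pose, push and grip.
It also fails if it takes over 58 s, if anything falls off the work surface, if the arm or the gripper's body presses on something with over 40 N, if the wrist force passes 120 N, or if a joint passes its speed limit or range.

## Robot

A 6-joint arm with a two-finger parallel gripper is mounted at the origin on a cart in front of the work surface, level with it; the furniture and walls round the work are solid. World frame = base frame: x ahead of the robot, y to its left, z up, the work surface at z = 0. Lengths are in m, angles in rad, forces in N, time in s.
With the tool pointing down it reaches from about 0.3 to 0.875 m from the base axis. Payload 4.2 kg.
Tool frame: the origin (TCP) lies between the finger pads, 19 mm behind the fingertips; this is the grasp point; z points along the fingers, y is the line along which they close (so a half turn about z gives the same grasp; the last joint's range is limited). The gripper opens to 85 mm and grips with 20 to 120 N. Pads are 22 mm wide; open, the fingers measure 114 mm over their backs; the gripper's body (76 mm by 85 mm) begins 54 mm behind the grasp point. The pads swing forward as they close: fully open they stand 13 mm farther back than shut.
Start: joints at [-1.148, 0.32, 1.565, -0, 1.257, -0.02], TCP at [0.246, -0.52, 0.25] pointing down, gripper open.
Joint ranges: [-3.11, 3.11], [-0.84, 2.01], [0.21, 2.61], [-1.34, 4.49], [0.05, 2.63], [-2.56, 2.56]. Speed limits (rad/s): [2.57, 2.57, 3.14, 3.14, 3.14, 3.14].

## Interface

Orientations are given as [roll, pitch, yaw] about the fixed x, y, z axes, in that order (R = Rz(yaw) Ry(pitch) Rx(roll)).
In Python, from station import bot, camera, regions_of gives the robot as it stands.
- The arm moves only by the shell command python3 -m creep 'ROWS'. ROWS is a JSON object of lists of equal length, an entry for each row: "translation": the shift along the tool's x, y, z in m, a list of three; "twist": the turn, a rotation vector about the tool's x, y, z in rad, a list of three; "hand": the opening, from 0 (shut) to 1 (fully open). A call has 1 to 12 rows; each row shifts and turns the commanded pose from where the row before left it, along the tool's axes as they then stand; what a row does not reach is not made up. A row lasts 1/10 s, in which the tool goes at most 50 mm and 8.59 degrees, less where a joint would pass 70% of its speed; a pose out of reach is approached as far as the arm can. A call with a gripper value outside its range is refused whole. The fingers move at their own pace and stop on an object; the grip force is fixed at half the most. Time passes only in rows, so rows that do not move let the fingers close. It gives the time, the measured TCP pose, the force, the opening and the grip force at its end, in the units of the state.
- bot.get_state(): the state, without advancing time (a new reading comes with each control period).
- camera(name): name is "scene" or "top" or "wrist"; returns a dict with "color" (384x512x3 uint8, red, green, blue), "fx", "fy", "cx", "cy" (pixels), "T" (4x4, takes a point from camera to world coordinates). Camera axes: x right, y up, looking along -z (the intrinsics and any distortion apply to the point x, -y, -z); pixel columns grow to the right and rows downward; lengths in m; the calibration is good to about 2 mm. A picture is of the moment at which its call begins. There is no depth.
- bot.sign_off(): hands the job in; it is judged then, once.
Trained networks look in a picture, given as the dict that the camera call returned (one of the last four; its "shot" number tells which), for a name from the list of things; names that differ only in an ending like _2 or _b are one class to them, and where a whole thing is asked for, a point or a joint stands for the part that bears it (a point fixed in the world has none). Each returns a list of dicts, best first, with "confidence" (0 to 1); they miss things now and then, are a little off and sometimes report something else, mostly with a low value. They report only what shows in the picture. A call takes as long as a camera call.
- regions_of(name, picture): "mask" (384x512 bool, what is visible of it) and "xy" ([column, row] in pixels, amid what is visible of it).
The state is a dict: "time": time; "joint_positions": joint angles; "dq": joint speeds; "joint_efforts": joint torques, N m; "position": TCP position; "ee_rot": TCP orientation; "contact_force": force on the tool from outside, world axes, zero at the start; "torque": the same for the moment, N m; "gripper_width": finger opening in m; "grip_force": force on a finger pad.
Only numpy, scipy, OpenCV 4.12 (cv2) and the standard library are available. Lean on these libraries where they do the work, as an engineer would, in place of code of your own. Each camera call takes 0.05 s, during which the arm holds its last target. There are 200 camera calls.

## Working session

There is one attempt and no reset: what is moved stays moved. The work goes in short steps, Python scripts to look and compute and a shell command to move; the robot and the scene stay as the last step left them, time stands still between calls to the robot, and variables do not carry over. Pictures are saved under pics/ and viewed, at most 10 in all, crops included, and the job is handed in when it is done.

```bash
ls; mkdir -p pics; cat > h.py <<'E'
import numpy as np, cv2
from station import bot, camera, regions_of
def proj(c,P):
    P=np.atleast_2d(P); q=(np.linalg.inv(c["T"])@np.c_[P,np.ones(len(P))].T)[:3].T
    x,y,z=q[:,0],-q[:,1],-q[:,2]
    return np.c_[c["fx"]*x/z+c["cx"],c["fy"]*y/z+c["cy"]]
def ray(c,uv):
    d=np.array([(uv[0]-c["cx"])/c["fx"],-(uv[1]-c["cy"])/c["fy"],-1.])
    d=c["T"][:3,:3]@d; return c["T"][:3,3],d/np.linalg.norm(d)
def onz(c,uv,z):
    o,d=ray(c,uv); return o+d*(z-o[2])/d[2]
E
python3 - <<'E'
from h import *
print(bot.get_state())
ims=[]
for n in("scene","top"):
    c=camera(n); print(n,[k for k in c],c["fx"],c["cx"],c["cy"]); print(c["T"].round(3).tolist())
    im=c["color"][:,:,::-1].copy(); cv2.imwrite(f"pics/{n}0.png",im)
    for o in("clamp","jaw","handle","face_fitted","face_loose","core","glue_bottle","screwdriver"):
        for r in regions_of(o,c)[:2]:
            print(o,round(r["confidence"],2),r["xy"],r["mask"].sum(),onz(c,r["xy"],0.05).round(3))
    
E
```

```text
pics
{'time': 0.0, 'joint_positions': array([-1.14799406e+00,  3.20322304e-01,  1.56568956e+00,  2.86571533e-05,
        1.25743284e+00, -1.99786932e-02]), 'dq': array([ 0.00113919, -0.00070306, -0.00071111,  0.0016535 , -0.00018458,
        0.00103399]), 'joint_efforts': array([-3.01904884e-04, -4.15518558e+01, -2.34158188e+01,  2.24991584e-05,
        8.22661270e-03,  3.10892653e-05]), 'position': array([ 0.24619284, -0.51912375,  0.2491607 ]), 'ee_rot': array([-3.13974152e+00, -6.42387811e-05,  4.42772043e-01]), 'contact_force': array([-0.15346939,  0.9376943 ,  0.16241757]), 'torque': array([ 0.0105086 ,  0.0205662 , -0.01411959]), 'grip_force': 0.0, 'gripper_width': 0.08526981630208864}
scene ['color', 'fx', 'fy', 'cx', 'cy', 'T', 'shot'] 472.36215035767907 251.37972568688718 191.52218263286798
[[-0.672, 0.414, -0.614, -0.119], [-0.741, -0.394, 0.544, 0.554], [-0.017, 0.82, 0.572, 0.665], [0.0, 0.0, 0.0, 1.0]]
clamp 0.66 [316.7, 206.4] 1472 [ 0.402 -0.096  0.05 ]
jaw 0.65 [305.6, 211.3] 178 [ 0.407 -0.066  0.05 ]
jaw 0.2 [296.0, 146.7] 210 [ 0.614 -0.255  0.05 ]
handle 0.27 [293
[... 278 characters left out ...]
52.89521376481653 191.00518709103434
[[-0.013, 0.997, -0.077, 0.475], [-1.0, -0.013, 0.006, -0.038], [0.005, 0.077, 0.997, 0.942], [0.0, 0.0, 0.0, 1.0]]
clamp 0.7 [272.4, 236.2] 3480 [ 0.435 -0.089  0.05 ]
jaw 0.77 [260.1, 249.2] 202 [ 0.404 -0.059  0.05 ]
jaw 0.19 [249.5, 180.2] 362 [ 0.571 -0.035  0.05 ]
handle 0.75 [258.8, 241.2] 796 [ 0.423 -0.056  0.05 ]
face_fitted 0.54 [298.0, 226.0] 298 [ 0.458 -0.151  0.05 ]
face_loose 0.74 [211.2, 191.3] 258 [0.545 0.059 0.05 ]
core 0.57 [247.1, 185.7] 329 [ 0.558 -0.029  0.05 ]
glue_bottle 0.58 [131.5, 192.3] 506 [0.545 0.252 0.05 ]
screwdriver 0.8 [354.3, 149.3] 317 [ 0.644 -0.294  0.05 ]
screwdriver 0.7 [271.4, 238.6] 3486 [ 0.429 -0.086  0.05 ]
```

```bash
python3 -c "
import cv2
a=cv2.imread('pics/scene0.png')[60:330,130:430];b=cv2.imread('pics/top0.png')[110:300,110:410]
cv2.imwrite('pics/s1.png',cv2.resize(a,None,fx=2.2,fy=2.2,interpolation=3)[:600]);cv2.imwrite('pics/t1.png',cv2.resize(b,None,fx=2.6,fy=2.6,interpolation=3))"
```

```text
(no output)
```

View pics/s1.png

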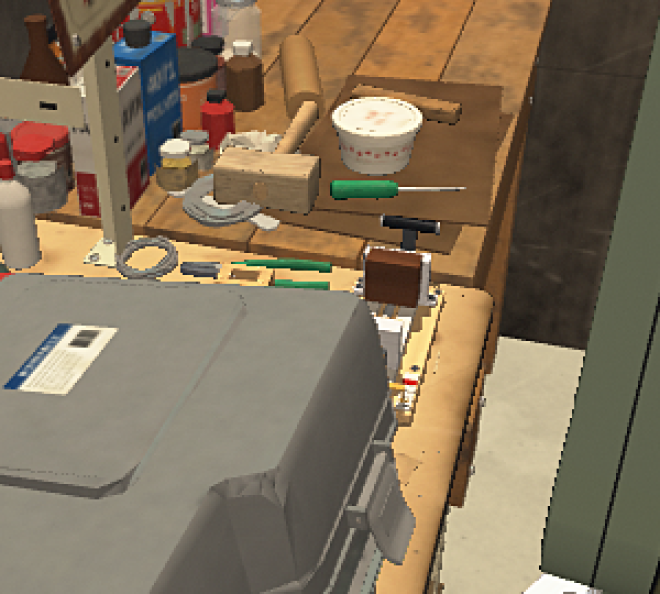

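View pics/t1.png

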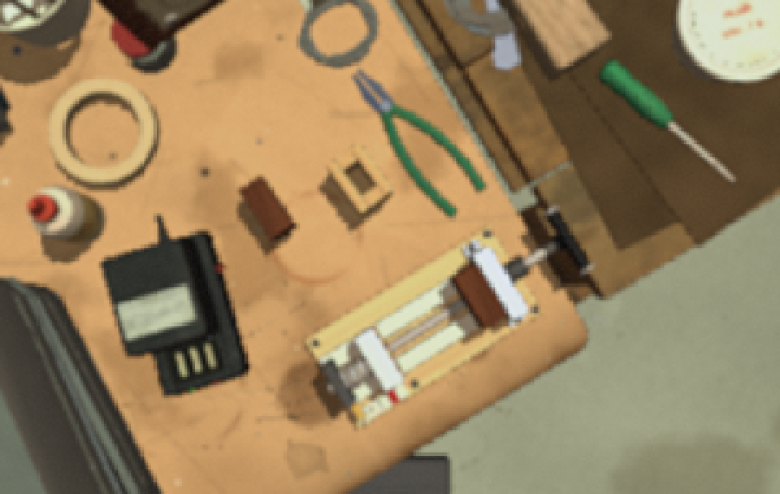

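The scene view has the core, the loose face and most of the clamp hidden behind a grey case. In the top view (full-image pixels) the handle is at about (329,202), the yoke at (241,257), the fitted face at (295,222), the core at (248,180) and the loose face at (212,190). A black charger stands at about (180,225) and pliers at (270,165). Next I compute rough poses and then look with the wrist camera.

```bash
python3 - <<'E'
from h import *
from scipy.optimize import least_squares
c=camera("top"); f=lambda p:np.array(p)/2.6+110
pts={'hand1':((549,207),(-106,33,67)),'hand2':((590,272),(-106,-33,67)),'b_ul':((307,343),(154,0,12)),}
# local y sign resolved: image lower side = which y
obs=[((549,209),(-106,-33,60)),((588,270),(-106,33,60)),((307,343),(154,-50,12)),((365,427),(154,50,12)),((540,307),(-58,50,12))]
def w(p,L):
    L=np.array(L)/1e3; cs,s=np.cos(p[2]),np.sin(p[2]); return np.array([p[0]+cs*L[0]-s*L[1],p[1]+s*L[0]+cs*L[1],L[2]])
r=least_squares(lambda p:np.concatenate([proj(c,w(p,L))[0]-f(q) for q,L in obs]),[.45,-.1,2.1])
print(r.x,r.fun.round(1))
for n,L in dict(fence=(-22,0,26),handle=(-106,0,60),mark=(-140,0,60),jawend=(153,0,73)).items(): print(n,w(r.x,L).round(3))
for n,q in dict(core=(361,180),face=(270,207)).items(): print(n,onz(c,f(q),.052).round(3))
for n,q in dict(charger=(175,315),bottle=(60,215),case=(50,300),plank=(570,30),tub=(740,30)).items(): print(n,onz(c,f(q),.05).round(3))
s=bot.get_state();w_=camera("wrist")
from scipy.spatial.transform import Rotation as R
Rt=R.from_euler('xyz',s['ee_rot']).as_matrix(); print((Rt.T@(w_["T"][:3,3]-s['position'])).round(3),(Rt.T@w_["T"][:3,:3]).round(2).tolist(),w_["fx"])
E
```

```text
[ 0.46059086 -0.13489651  2.13082972] [-0.2 -0.7  0.  -1.1 -0.5 -0.4 -1.3  1.2  2.   1. ]
fence [ 0.472 -0.154  0.026]
handle [ 0.517 -0.225  0.06 ]
mark [ 0.535 -0.254  0.06 ]
jawend [ 0.379 -0.005  0.073]
core [ 0.573 -0.034  0.052]
face [0.549 0.052 0.052]
charger [0.45  0.141 0.05 ]
bottle [0.544 0.248 0.05 ]
case [0.465 0.257 0.05 ]
plank [ 0.715 -0.234  0.05 ]
tub [ 0.713 -0.396  0.05 ]
[ 0.064 -0.001 -0.124] [[0.0, 0.97, 0.26], [1.0, -0.0, -0.0], [-0.0, 0.26, -0.97]] 303.98101742643235
```

```bash
python3 -m creep '{"translation":[[0.014,-0.014,-0.02],[0.03,-0.03,-0.02],[0.03,-0.03,-0.01],[0.03,-0.03,-0.01],[0.03,-0.03,-0.01],[0.03,-0.03,0],[0.03,-0.03,0],[0.03,-0.03,0],[0.03,-0.03,0],[0.025,-0.022,0],[0,0,0]],"twist":[[0,0,0],[0,0,0],[0,0,0],[0,0,0],[0,0,0],[0,0,0],[0,0,0],[0,0,0],[0,0,0],[0,0,0],[0,0,0]],"hand":[1,1,1,1,1,1,1,1,1,1,1]}'
python3 - <<'E'
from h import *
import pickle
c=camera("wrist"); pickle.dump(c,open("w1.pkl","wb")); cv2.imwrite("pics/w1.png",cv2.resize(c["color"][:,:,::-1],None,fx=1.5,fy=1.5,interpolation=3))
for o in("jaw","handle","face_fitted","face_loose","core"):
    for r in regions_of(o,c)[:2]:
        print(o,round(r["confidence"],2),r["xy"],r["mask"].sum(),onz(c,r["xy"],0.05).round(3))
E
```

```text
time: 2.1
position: [0.3811, -0.1477, 0.3203]
ee_rot: [-3.141, -0.001, 0.448]
contact_force: [0.2, -1.1, 0.0]
gripper_width: 0.0851
grip_force: 0.0
jaw 0.84 [188.8, 106.8] 1174 [ 0.413 -0.043  0.05 ]
handle 0.65 [196.8, 109.5] 3544 [ 0.414 -0.053  0.05 ]
face_fitted 0.9 [274.1, 101.5] 1206 [ 0.464 -0.135  0.05 ]
core 0.84 [236.2, 3.7] 245 [ 0.541 -0.048  0.05 ]
core 0.71 [228.5, 104.5] 12027 [ 0.436 -0.086  0.05 ]
```

View pics/w1.png

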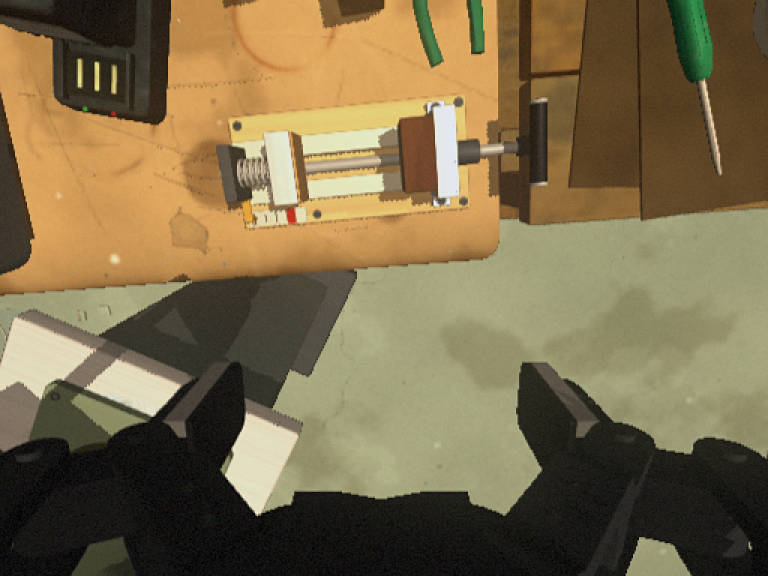

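The wrist view shows the clamp clearly: the handle bar at (538,140) in the enlarged picture, the fence top at (446,152), the jaw at (283,168) and the fitted face at (415,152). The two blocks are at the top edge, so I move forward to bring them in.

```bash
python3 -m creep '{"translation":[[0.04,0,0],[0.04,0,0],[0.03,0,0],[0,0,0]],"twist":[[0,0,0],[0,0,0],[0,0,0],[0,0,0]],"hand":[1,1,1,1]}'
python3 - <<'E'
from h import *
import pickle
c=camera("wrist"); pickle.dump(c,open("w2.pkl","wb")); cv2.imwrite("pics/w2.png",cv2.resize(c["color"][:,:,::-1],None,fx=1.5,fy=1.5,interpolation=3))
for o in("jaw","handle","face_fitted","face_loose","core"):
    for r in regions_of(o,c)[:2]:
        print(o,round(r["confidence"],2),r["xy"],r["mask"].sum(),onz(c,r["xy"],0.05).round(3))
E
```

```text
time: 2.8
position: [0.4822, -0.1034, 0.3192]
ee_rot: [-3.141, -0.0, 0.443]
contact_force: [-0.6, -0.0, 0.0]
gripper_width: 0.0854
grip_force: 0.0
jaw 0.75 [191.0, 190.5] 1085 [ 0.416 -0.042  0.05 ]
jaw 0.74 [444.5, 113.6] 1645 [ 0.643 -0.29   0.05 ]
handle 0.58 [197.5, 191.8] 3156 [ 0.418 -0.051  0.05 ]
face_fitted 0.6 [271.1, 190.3] 1044 [ 0.462 -0.138  0.05 ]
face_loose 0.94 [159.0, 62.6] 1682 [0.546 0.053 0.05 ]
core 0.89 [230.3, 61.4] 1464 [ 0.584 -0.024  0.05 ]
```

View pics/w2.png

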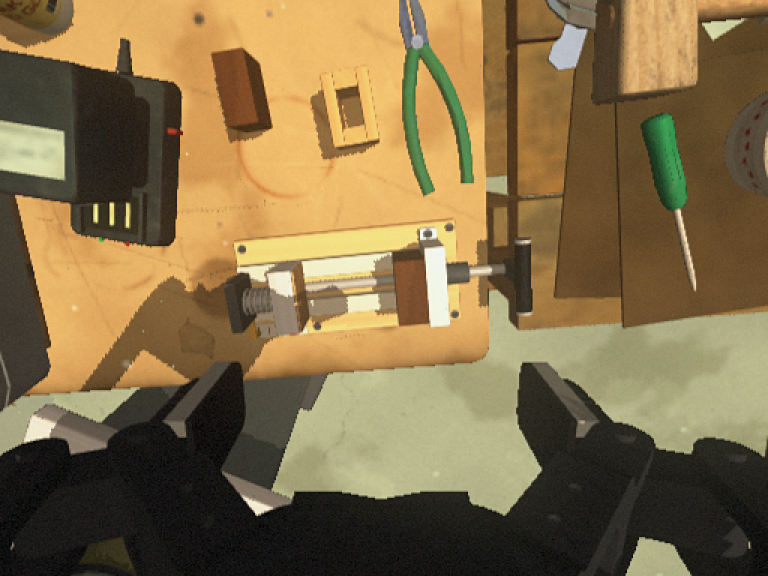

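In w2 (enlarged pixels) the loose face's top is at about (232,80), the core's top is at (349,105), and the pliers at (430,100) are clear of both. Now I fit the poses.

```bash
cat >> h.py <<'E'
from scipy.optimize import least_squares, minimize
import pickle
def w(p,L,dz=0):
    L=np.atleast_2d(L)/1e3; cs,s=np.cos(p[2]),np.sin(p[2])
    return np.c_[p[0]+cs*L[:,0]-s*L[:,1],p[1]+s*L[:,0]+cs*L[:,1],L[:,2]+dz]
def hullmask(c,P):
    K=8; m=np.zeros((384,512),np.uint8)
    h=cv2.convexHull(proj(c,P).astype(np.float32)); cv2.fillConvexPoly(m,np.round(h*16).astype(np.int32),1,shift=4); return m>0
def fitbox(views,sx,sz,p0,freez=True):
    B=np.array([(a*sx/2,b*28,z) for a in(-1,1) for b in(-1,1) for z in(0,sz)])
    def cost(p):
        s=0
        for c,m in views:
            h=hullmask(c,w(p,B,p[3]*freez)); s+=1-(h&m).sum()/max((h|m).sum(),1)
        return s
    best=None
    for dy in(-.15,0,.15):
        r=minimize(cost,np.r_[p0[0],p0[1],p0[2]+dy,0],method="Nelder-Mead",options=dict(initial_simplex=np.r_[p0[0],p0[1],p0[2]+dy,0]+np.r_[np.zeros((1,4)),np.diag([.008,.008,.1,.008])],xatol=1e-5,fatol=1e-5))
        if best is None or r.fun<best.fun: best=r
    return best.x,best.fun
E
python3 - <<'E'
from h import *
c1,c2=[pickle.load(open(f"w{i}.pkl","rb")) for i in(1,2)]
c3=camera("top"); c2b=camera("wrist")
Z=1.5; f=lambda q:(np.array(q)+.5)/Z-.5
o1=[((229,118),(154,-50,12)),((466,96),(-58,-50,12)),((468,208),(-58,50,12)),((246,228),(154,50,12)),((538,98),(-106,-33,60)),((540,185),(-106,33,60))]
o2=[((234,241),(154,-50,12)),((455,220),(-58,-50,12)),((460,317),(-58,50,12)),((524,239),(-106,-33,60)),((524,313),(-106,33,60))]
R=lambda p,ob:np.concatenate([np.concatenate([proj(c,w(p,L,p[3]))[0]-f(q) for q,L in o]) for c,o in ob])
for ob in([(c1,o1)],[(c2,o2)],[(c1,o1),(c2,o2)]):
    r=least_squares(R,[.46,-.135,2.13,0],args=(ob,),args_=None) if 0 else least_squares(lambda p:R(p,ob),[.46,-.135,2.13,0]); print(r.x.round(4),r.fun.round(1))
p=r.x
for n,L in dict(fence=(-22,0,26),handle=(-106,0,60),mark=(-140,0,60)).items(): print(n,w(p,L).round(4))
for n,sx,p0 in(("face_loose",26,(.546,.053,2.2)),("core",38,(.578,-.028,2.1))):
    vs=[]
    for c in(c2b,c3):
        r=regions_of(n,c)
        if r:
            m=r[0]["mask"].astype(np.uint8); m=cv2.morphologyEx(m,cv2.MORPH_CLOSE,np.ones((3,3)))
            ct,_=cv2.findContours(m,0,2); m=cv2.drawContours(m*0,ct,-1,1,-1)>0; vs.append((c,m)); print(n,r[0]["confidence"],r[0]["xy"],m.sum())
    for v in([vs[0]],vs): 
        x,fu=fitbox(v,sx,52,p0,len(v)>1); print(n,x.round(4),round(fu,3))
E
```

```text
[ 0.4594 -0.1336  2.113  -0.0029] [-0.5 -0.5 -0.5 -1.8  1.4 -0.2  0.7  0.6  0.   1.4 -1.   0.4]
[ 0.4594 -0.1338  2.1126 -0.0035] [ 0.1 -0.2  0.5 -0.8  0.9  1.4 -1.1 -0.1 -0.2 -0.2]
[ 0.4594 -0.1336  2.1128 -0.0031] [-0.4 -0.5 -0.5 -1.8  1.5 -0.2  0.8  0.6  0.1  1.4 -1.   0.5 -0.1 -0.2
  0.5 -0.9  0.9  1.4 -1.1 -0.1 -0.2 -0.2]
fence [[ 0.4708 -0.1525  0.026 ]]
handle [[ 0.5141 -0.2245  0.06  ]]
mark [[ 0.5316 -0.2536  0.06  ]]
face_loose 0.7 [160.2, 57.6] 1552
face_loose 0.54 [211.9, 189.1] 247
face_loose [0.5484 0.0564 2.1939 0.0039] 0.101
face_loose [ 0.5495  0.0596  2.1411 -0.0106] 0.24
core 0.81 [226.0, 64.2] 1582
core 0.76 [245.5, 177.9] 394
core [ 0.5747 -0.0309  2.1778 -0.0052] 0.097
core [ 0.5775 -0.0292  2.1985 -0.0166] 0.095
```

Clamp yaw is about 2.113, and all heights come out 3–5 mm low, which fits the calibration error. Next I turn to the block heading above the core and refine from close up.

```bash
python3 -m creep '{"translation":[[0,0,0.01],[0,0,0.01],[0,0,0.01],[0,0,0.01],[0,0,0.01],[0,0,0.01],[0,0,0.01],[0,0,0.01],[0,0,0.01],[0,0,0.01],[0,0,0.01],[0,0,0.01]],"twist":[[0,0,-0.145],[0,0,-0.145],[0,0,-0.145],[0,0,-0.145],[0,0,-0.145],[0,0,-0.145],[0,0,-0.145],[0,0,-0.145],[0,0,-0.145],[0,0,-0.145],[0,0,-0.145],[0,0,-0.145]],"hand":[1,1,1,1,1,1,1,1,1,1,1,1]}'
python3 -m creep '{"translation":[[0.002,0.04,0],[0.002,0.04,0],[0.002,0.037,0],[0,0,0],[0,0,0]],"twist":[[0,0,0],[0,0,0],[0,0,0],[0,0,0],[0,0,0]],"hand":[1,1,1,1,1]}'
cat >> h.py <<'E'
def look(names,view="wrist",tag=None):
    from scipy.spatial.transform import Rotation as R
    c=camera(view)
    if tag: pickle.dump(c,open(tag+".pkl","wb")); cv2.imwrite(f"pics/{tag}.png",cv2.resize(c["color"][:,:,::-1],None,fx=1.5,fy=1.5,interpolation=3))
    s=bot.get_state()
    for n,sx,p0 in names:
        for r in regions_of(n,c)[:1]:
            m=cv2.morphologyEx(r["mask"].astype(np.uint8),cv2.MORPH_CLOSE,np.ones((3,3)))
            ct,_=cv2.findContours(m,0,2); m=cv2.drawContours(m*0,ct,-1,1,-1)>0
            for fz in (0,1):
                x,fu=fitbox([(c,m)],sx,52,p0,fz); print(n,round(r["confidence"],2),np.round(r["xy"]),m.sum(),x.round(4),round(fu,3))
    return c,s
E
python3 - <<'E'
from h import *
c,s=look([("core",38,(.575,-.031,2.18)),("face_loose",26,(.548,.056,2.19))],tag="w3")
print(s["position"],s["ee_rot"])
E
```

```text
time: 4.6
position: [0.4796, -0.1035, 0.1997]
ee_rot: [3.141, 0.0, 2.189]
contact_force: [0.3, 0.3, -0.5]
gripper_width: 0.0855
grip_force: 0.0
time: 5.1
position: [0.5719, -0.031, 0.1995]
ee_rot: [-3.14, -0.0, 2.184]
contact_force: [-0.5, -0.6, 0.7]
gripper_width: 0.0856
grip_force: 0.0
core 0.68 [257. 185.] 2874 [ 5.7480e-01 -3.0800e-02  2.1893e+00 -1.0000e-04] 0.042
core 0.68 [257. 185.] 2874 [ 0.5756 -0.0312  2.1886 -0.0055] 0.01
face_loose 0.8 [292.  93.] 2197 [0.5484 0.0567 2.1784 0.0034] 0.058
face_loose 0.8 [292.  93.] 2197 [ 0.5489  0.0584  2.1779 -0.0094] 0.021
[ 0.57125374 -0.03152818  0.19967288] [-3.14025719e+00 -4.87129862e-04  2.18320692e+00]
```

View pics/w3.png

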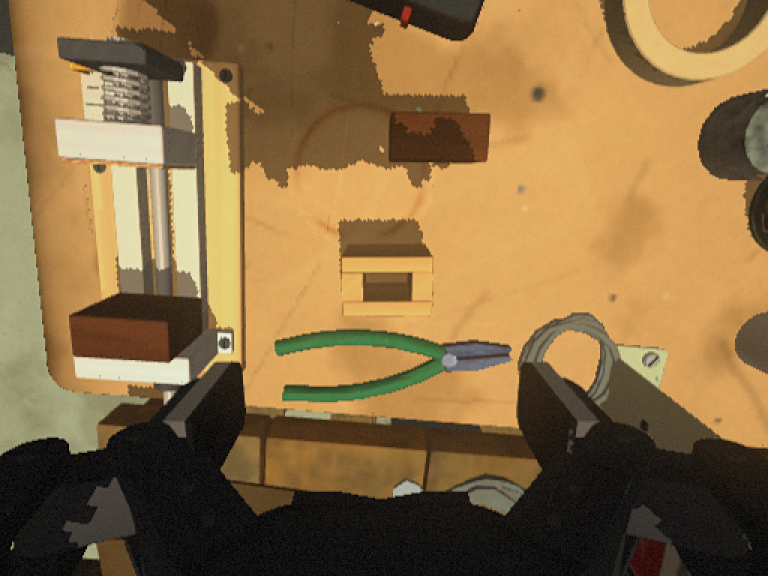

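The view lines up well: the core sits at (387,285) in the enlarged picture, square between the fingers, and the pliers at (345–400 rows) are clear of where the fingers go down. I descend and grip.

```bash
python3 -m creep '{"translation":[[-0.002,0.003,0.03],[0,0,0.045],[0,0,0.045],[0,0,0.035],[0,0,0.010],[0,0,0],[0,0,0],[0,0,0],[0,0,0],[0,0,0]],"twist":[[0,0,-0.003],[0,0,0],[0,0,0],[0,0,0],[0,0,0],[0,0,0],[0,0,0],[0,0,0],[0,0,0],[0,0,0]],"hand":[1,1,1,1,1,0,0,0,0,0]}'
```

```text
time: 6.25
position: [0.5771, -0.0315, 0.0373]
ee_rot: [3.138, 0.003, 2.186]
contact_force: [0.5, -0.2, 6.9]
gripper_width: 0.0551
grip_force: 65.1
```

```bash
python3 -m creep '{"translation":[[0,0,-0.02],[0,0,-0.04],[0,0,-0.04],[0.003,-0.035,-0.005],[0.003,-0.04,0],[0.003,-0.04,0],[0.0025,-0.038,0],[0,0,0],[0,0,0],[0,0,0]],"twist":[[0,0,0],[0,0,0],[0,0,0],[0,0,0],[0,0,0],[0,0,0],[0,0,0],[0,0,0.073],[0,0,0],[0,0,0]],"hand":[0,0,0,0,0,0,0,0,0,0]}'
python3 - <<'E'
from h import *
s0=bot.get_state()
c,s=look([("face_fitted",26,(.467,-.14,2.11))],tag="w4")
print(s["position"],s["ee_rot"])
E
```

```text
time: 7.25
position: [0.4445, -0.1102, 0.1406]
ee_rot: [3.14, 0.001, 2.114]
contact_force: [0.4, 0.3, -1.1]
gripper_width: 0.0555
grip_force: 64.3
[ 0.44465123 -0.11006596  0.14041269] [3.14069234e+00 9.44543569e-04 2.11446643e+00]
```

View pics/w4.png

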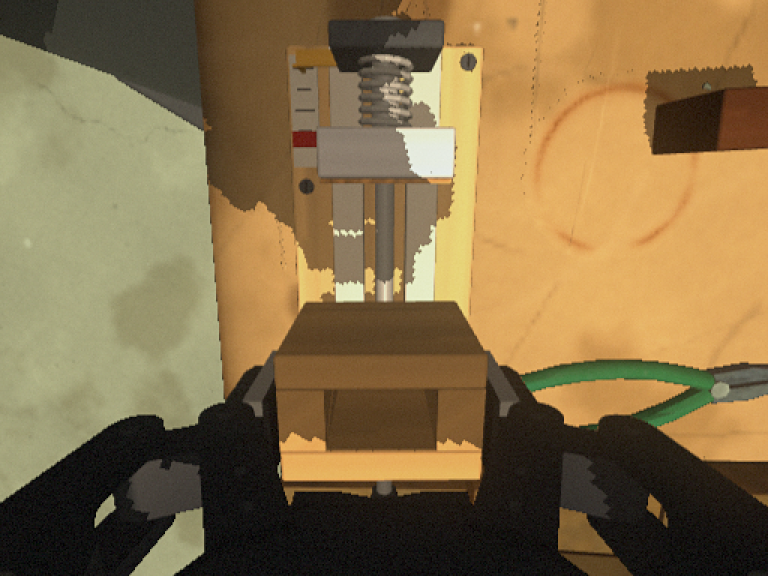

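In w4 the held core (centre column about 382) lines up with the rod and jaw (385), and the board edge is level, so the yaw is right. I check y numerically and get the fitted face from w3.

```bash
python3 - <<'E'
from h import *
c3,c4,c2=[pickle.load(open(f"w{i}.pkl","rb")) for i in(3,4,2)]
# fitted face box from w3/w2 masks (z free)
for c in(c3,):
    r=regions_of("face_fitted",c)
    if r:
        m=r[0]["mask"]; ys,xs=np.where(m); print("ff",r[0]["confidence"],r[0]["xy"],xs.min()*1.5,xs.max()*1.5,ys.min()*1.5,ys.max()*1.5)
        for dz in(.026,.021):
            B=np.array([(a*13,b*28,z) for a in(-1,1) for b in(-1,1) for z in(0,52)])
            def cost(p):
                h=hullmask(c,w(p,B,dz)); return 1-(h&m).sum()/(h|m).sum()
            q=minimize(cost,[.466,-.145,2.113],method="Nelder-Mead",options=dict(initial_simplex=[[.466,-.145,2.113],[.472,-.145,2.113],[.466,-.139,2.113],[.466,-.145,2.2]]))
            print(dz,q.x.round(4),q.fun)
f=lambda q:(np.array(q)+.5)/1.5-.5
s=dict(position=np.array([.4446,-.1101]),yaw=2.1144)
ty=np.array([np.sin(s["yaw"]),-np.cos(s["yaw"])]); tx=np.array([np.cos(s["yaw"]),np.sin(s["yaw"])])
for n,q,z in(("boardL",(288,47),.012),("boardR",(482,47),.012),("jawL",(317,127),.072),("jawR",(455,127),.072),("yokeL",(329,22),.073),("yokeR",(444,22),.073),("rod",(385,240),.045),("coreL",(277,389),.1407+.015),("coreR",(486,389),.1407+.015),("coreL2",(282,482),.1557),("coreR2",(481,482),.1557)):
    d=onz(c4,f(q),z)[:2]-s["position"]; print(n,"tool x,y mm",(1e3*d@tx).round(1),(1e3*d@ty).round(1))
Z=f
# w3 by hand: fence & face top corners
for n,q,z in(("faceTop TL",(71,316),.078),("faceTop TR(front edge)",(201,302),.078),):
    print(n,onz(c3,f(q),z))
E
```

```text
ff 0.75 [88.8, 217.6] 69.0 201.0 292.5 361.5
0.026 [ 0.4633 -0.1399  2.1445] 0.060697610546553094
0.021 [ 0.462  -0.1424  2.1347] 0.0339462517680339
boardL tool x,y mm 126.0 -47.2
boardR tool x,y mm 126.0 49.7
jawL tool x,y mm 83.0 -26.2
jawR tool x,y mm 83.0 28.6
yokeL tool x,y mm 119.9 -20.3
yokeR tool x,y mm 120.0 22.7
rod tool x,y mm 34.1 1.2
coreL tool x,y mm 11.2 -28.0
coreR tool x,y mm 11.2 26.5
coreL2 tool x,y mm -17.0 -28.3
coreR2 tool x,y mm -17.0 26.8
faceTop TL [ 0.43532262 -0.14247383  0.078     ]
faceTop TR(front edge) [ 0.49127148 -0.0929501   0.078     ]
```

```bash
python3 -m creep '{"translation":[[-0.002,0.0015,0.015],[0,0,0.025],[0,0,0.02],[0,0,0.01],[0,0,0.005],[0,0,0],[0,0,0]],"twist":[[0,0,0],[0,0,0],[0,0,0],[0,0,0],[0,0,0],[0,0,0],[0,0,0]],"hand":[0,0,0,0,0,0,0]}'; python3 -m creep '{"translation":[[0,0,0.001],[0,0,0.001],[0,0,0]],"twist":[[0,0,0],[0,0,0],[0,0,0]],"hand":[0,0,0]}'
```

```text
time: 8.1
position: [0.4469, -0.1112, 0.0656]
ee_rot: [3.141, 0.001, 2.113]
contact_force: [-0.3, -0.4, -1.5]
gripper_width: 0.0552
grip_force: 64.3
time: 8.4
position: [0.4465, -0.1112, 0.0633]
ee_rot: [3.141, 0.001, 2.113]
contact_force: [0.2, 0.0, 0.5]
gripper_width: 0.055
grip_force: 64.3
```

```bash
python3 -m creep '{"translation":[[0,0,0.0005],[0,0,0],[0,0,0],[0,0,0],[-0.01,0,0],[-0.011,0,0],[0,0,0],[0,0,0],[0,0,0],[0,0,0],[0,0,0]],"twist":[[0,0,0],[0,0,0],[0,0,0],[0,0,0],[0,0,0],[0,0,0],[0,0,0],[0,0,0],[0,0,0],[0,0,0],[0,0,0]],"hand":[0,0.95,0.95,0.95,0.95,0.95,0,0,0,0,0]}'; python3 -c "
from h import *
c=camera('wrist'); cv2.imwrite('pics/w5.png',cv2.resize(c['color'][:,:,::-1],None,fx=1.5,fy=1.5,interpolation=3))"
```

```text
time: 9.5
position: [0.4574, -0.1293, 0.0627]
ee_rot: [3.141, 0.001, 2.113]
contact_force: [1.1, -0.9, 1.3]
gripper_width: 0.055
grip_force: 64.0
```

View pics/w5.png

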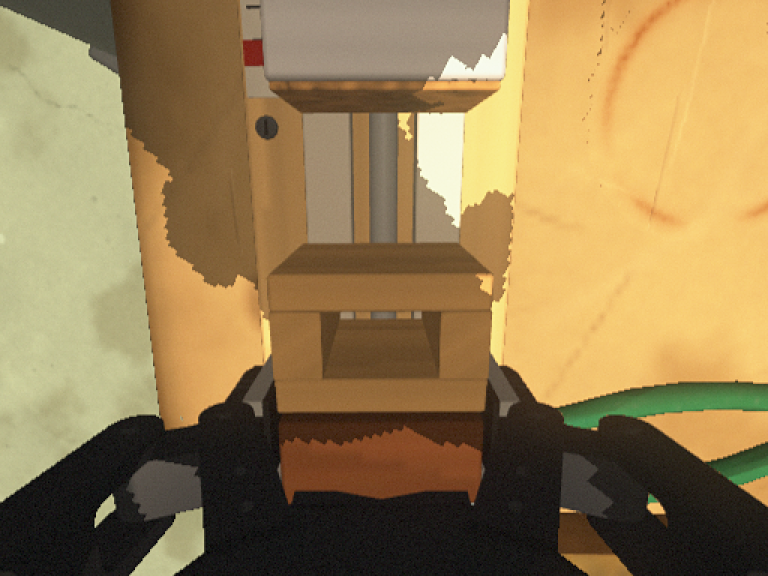

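The pads now close on both blocks at the joint (width 55.0 mm, the same as on one block), and the core stands upright with its mortise square, so those ends are flush. Next is the loose face.

```bash
python3 -m creep '{"translation":[[0,0,0],[0,0,0],[0,0,0],[0,0,-0.025],[0,0,-0.045],[0.01,0.014,-0.02],[0.02,0.032,0],[0.022,0.034,0],[0.022,0.034,0],[0.022,0.034,0],[0.016,0.026,0],[0,0,0]],"twist":[[0,0,0],[0,0,0],[0,0,0],[0,0,0],[0,0,0],[0,0,0],[0,0,0],[0,0,0],[0,0,0],[0,0,0],[0,0,0],[0,0,-0.065]],"hand":[1,1,1,1,1,1,1,1,1,1,1,1]}';  python3 -m creep '{"translation":[[0,0,0]],"twist":[[0,0,0]],"hand":[1]}'
python3 - <<'E'
from h import *
c,s=look([("face_loose",26,(.549,.057,2.178))],tag="w6")
print(s["position"],s["ee_rot"])
E
```

```text
time: 10.75
position: [0.5498, 0.06, 0.1522]
ee_rot: [3.14, -0.0, 2.183]
contact_force: [0.1, -0.6, 0.6]
gripper_width: 0.0854
grip_force: 0.0
time: 10.85
position: [0.5481, 0.0576, 0.152]
ee_rot: [-3.14, -0.001, 2.18]
contact_force: [0.8, 0.5, -0.4]
gripper_width: 0.0854
grip_force: 0.0
face_loose 0.81 [253. 197.] 3121 [0.5487 0.0574 2.1773 0.0025] 0.061
face_loose 0.81 [253. 197.] 3121 [ 0.5497  0.0558  2.1713 -0.0091] 0.01
[0.54790067 0.05689758 0.15207245] [-3.14041326e+00 -5.40401981e-04  2.17733055e+00]
```

View pics/w6.png

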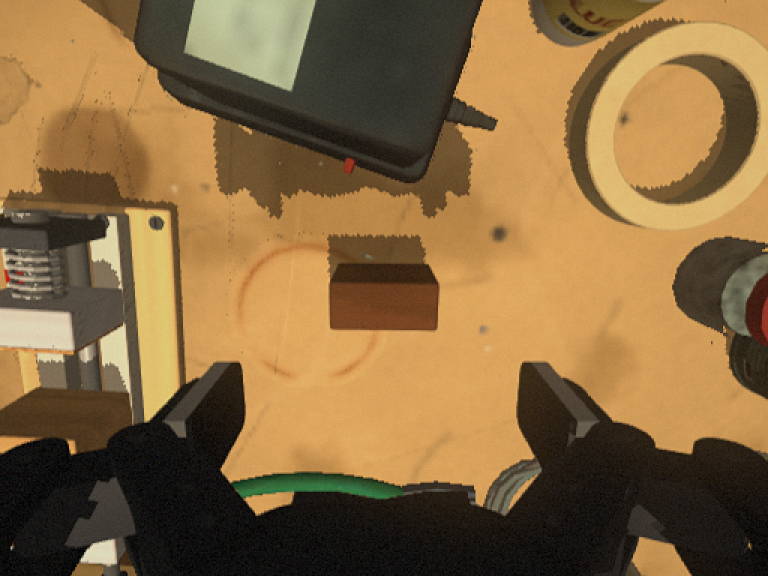

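The loose face is centred at (384,300), square to the fingers, and the charger is clear above it. I grip it and carry it over the clamp.

```bash
python3 -m creep '{"translation":[[-0.001,0.001,0.03],[0,0,0.045],[0,0,0.032],[0,0,0.010],[0,0,0],[0,0,0],[0,0,0],[0,0,0],[0,0,0]],"twist":[[0,0,0],[0,0,0],[0,0,0],[0,0,0],[0,0,0],[0,0,0],[0,0,0],[0,0,0],[0,0,0]],"hand":[1,1,1,1,0,0,0,0,0]}'
```

```text
time: 11.85
position: [0.5511, 0.0563, 0.0373]
ee_rot: [3.138, 0.002, 2.178]
contact_force: [0.3, 0.1, 6.5]
gripper_width: 0.0553
grip_force: 64.7
```

```bash
python3 -m creep '{"translation":[[0,0,-0.02],[0,0,-0.04],[0,0,-0.04],[-0.007,-0.029,-0.005],[-0.01,-0.04,0],[-0.01,-0.04,0],[-0.01,-0.04,0],[-0.006,-0.03,0],[0,0,0],[0,0,0],[0,0,0]],"twist":[[0,0,0],[0,0,0],[0,0,0],[0,0,0],[0,0,0],[0,0,0],[0,0,0],[0,0,0],[0,0,0.065],[0,0,0],[0,0,0]],"hand":[0,0,0,0,0,0,0,0,0,0,0]}'
python3 - <<'E'
from h import *
c=camera("wrist"); s=bot.get_state(); cv2.imwrite("pics/w7.png",cv2.resize(c["color"][:,:,::-1],None,fx=1.5,fy=1.5,interpolation=3)); pickle.dump(c,open("w7.pkl","wb"))
p,y=s["position"],s["ee_rot"][2]
tx=np.array([np.cos(y),np.sin(y)]);ty=np.array([np.sin(y),-np.cos(y)])
t=np.array([.4284,-.0812])-p[:2]; print(p,y,"todo tool",t@tx,t@ty)
l=p[:2]-np.array([.4574,-.1293]); a=2.113; print("line offset",l@[np.cos(a),np.sin(a)],l@[np.sin(a),-np.cos(a)])
E
```

```text
time: 12.95
position: [0.4276, -0.081, 0.1409]
ee_rot: [3.141, 0.001, 2.114]
contact_force: [-0.2, -0.2, -2.0]
gripper_width: 0.0552
grip_force: 63.8
[ 0.42774886 -0.08084611  0.14077441] 2.1143612304547235 todo tool -0.0006396479934398476 0.0003742645358517115
line offset 0.05680504936745331 -0.00039497429249781056
```

View pics/w7.png

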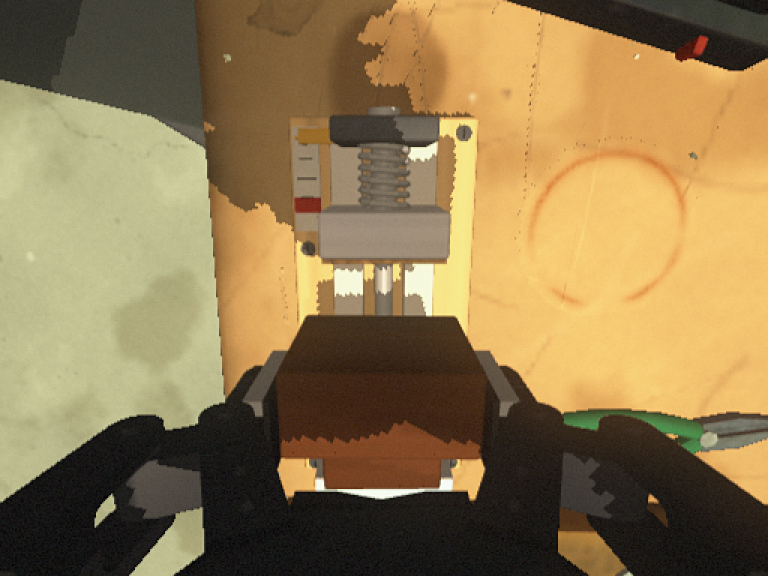

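The held face (centre column 381) lines up with the fitted face behind (382) and the rod (384), with clear room ahead of the jaw. I lower it.

```bash
python3 -m creep '{"translation":[[0,0.0004,0.015],[0,0,0.025],[0,0,0.02],[0,0,0.01],[0,0,0.005],[0,0,0],[0,0,0.001],[0,0,0.001],[0,0,0]],"twist":[[0,0,0],[0,0,0],[0,0,0],[0,0,0],[0,0,0],[0,0,0],[0,0,0],[0,0,0],[0,0,0]],"hand":[0,0,0,0,0,0,0,0,0]}'
```

```text
time: 13.9
position: [0.4279, -0.0809, 0.064]
ee_rot: [3.141, 0.001, 2.113]
contact_force: [0.3, 0.1, -0.2]
gripper_width: 0.0551
grip_force: 63.8
```

```bash
python3 -m creep '{"translation":[[0,0,0.0005],[-0.001,0,0],[-0.001,0,0],[-0.001,0,0],[0,0,0]],"twist":[[0,0,0],[0,0,0],[0,0,0],[0,0,0],[0,0,0]],"hand":[0,0,0,0,0]}'
```

```text
time: 14.4
position: [0.429, -0.0832, 0.0634]
ee_rot: [-3.142, -0.001, 2.112]
contact_force: [-1.4, 2.7, 5.1]
gripper_width: 0.0554
grip_force: 64.6
```

```bash
python3 -m creep '{"translation":[[0,0,0],[0,0,0],[0,0,0],[-0.007,0,0],[-0.007,0,0],[0,0,0],[0,0,0],[0,0,0],[0,0,0],[0,0,0]],"twist":[[0,0,0],[0,0,0],[0,0,0],[0,0,0],[0,0,0],[0,0,0],[0,0,0],[0,0,0],[0,0,0],[0,0,0]],"hand":[0.95,0.95,0.95,0.95,0.95,0,0,0,0,0]}'; python3 -m creep '{"translation":[[0,0,0],[0,0,0],[0,0,0],[0,0,-0.03],[0,0,-0.045],[-0.02,0,-0.045],[-0.03,0,-0.02],[0,0,0],[0,0,0]],"twist":[[0,0,0],[0,0,0],[0,0,0],[0,0,0],[0,0,0],[0,0,0],[0,0,0],[0,0,0],[0,0,0]],"hand":[1,1,1,1,1,1,1,1,1]}'
python3 - <<'E'
from h import *
c=camera("wrist"); s=bot.get_state(); print(s["position"],s["ee_rot"])
cv2.imwrite("pics/w8.png",cv2.resize(c["color"][60:300,100:420,::-1],None,fx=2.4,fy=2.4,interpolation=3)); pickle.dump(c,open("w8.pkl","wb"))
E
```

```text
time: 15.4
position: [0.4366, -0.0956, 0.0632]
ee_rot: [3.141, 0.001, 2.113]
contact_force: [-0.9, -2.6, 3.3]
gripper_width: 0.0556
grip_force: 63.9
time: 16.3
position: [0.4618, -0.1383, 0.2028]
ee_rot: [-3.141, -0.001, 2.112]
contact_force: [-0.1, 0.7, 0.4]
gripper_width: 0.0851
grip_force: 0.0
[ 0.46102854 -0.13771917  0.20196246] [-3.13994816e+00 -2.32190068e-03  2.11245306e+00]
```

View pics/w8.png

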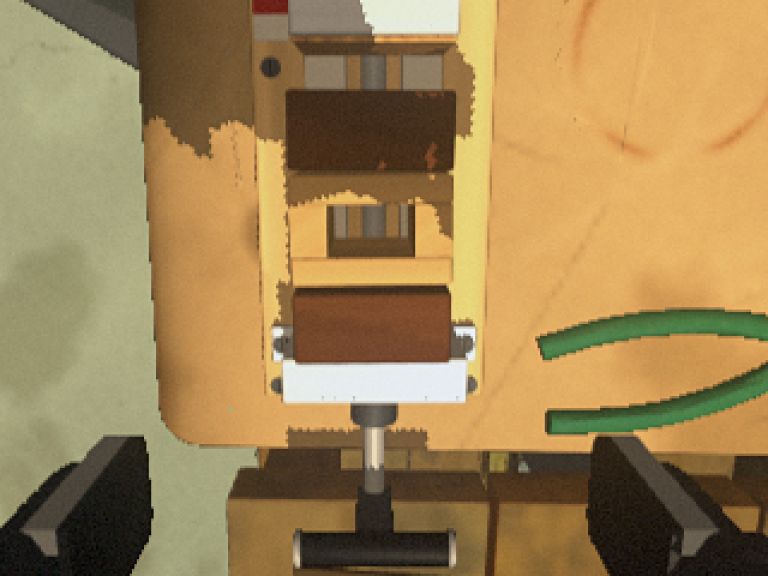

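Seen from above the row is square: side edges 287/456, 291/453 and 294/451 in the crop taper symmetrically, so the ends are flush, and only about 2 mm of slack is left before the fitted face. Handle bar at crop (375,548). I turn the gripper across it.

```bash
python3 -m creep '{"translation":[[-0.05,0,0],[-0.05,0,0],[0,0,0],[0,0,0],[0,0,0],[0,0,0],[0,0,0],[0,0,0],[0,0,0],[0,0,0],[0,0,0],[0,0,0]],"twist":[[0,0,0],[0,0,0],[0,0,0.149],[0,0,0.149],[0,0,0.149],[0,0,0.149],[0,0,0.149],[0,0,0.149],[0,0,0.149],[0,0,0.149],[0,0,0.149],[0,0,0.149]],"hand":[0.55,0.55,0.55,0.55,0.55,0.55,0.55,0.55,0.55,0.55,0.55,0.55]}'; python3 -m creep '{"translation":[[0,0,0],[0,0,0],[0,0,0]],"twist":[[0,0,0.08],[0,0,0],[0,0,0]],"hand":[0.55,0.55,0.55]}'
python3 - <<'E'
from h import *
c8=pickle.load(open("w8.pkl","rb"))
for q in((296,548),(455,548)): print(onz(c8,(np.array(q)+.5)/2.4-.5+[100,60],.06))
c=camera("wrist"); s=bot.get_state(); print(s["position"],s["ee_rot"])
cv2.imwrite("pics/w9.png",cv2.resize(c["color"][:,:,::-1],None,fx=1.5,fy=1.5,interpolation=3)); pickle.dump(c,open("w9.pkl","wb"))
E
```

```text
time: 17.55
position: [0.5125, -0.2225, 0.2011]
ee_rot: [-3.138, 0.002, 0.617]
contact_force: [0.0, -0.3, 0.1]
gripper_width: 0.0469
grip_force: 0.0
time: 17.85
position: [0.513, -0.2231, 0.2019]
ee_rot: [-3.139, 0.001, 0.545]
contact_force: [1.0, 0.5, 0.0]
gripper_width: 0.0471
grip_force: 0.0
[ 0.48637323 -0.23953742  0.06      ]
[ 0.54238105 -0.20581366  0.06      ]
[ 0.51321716 -0.22324869  0.20213711] [-3.13990277e+00  1.06776468e-03  5.44801073e-01]
```

View pics/w9.png

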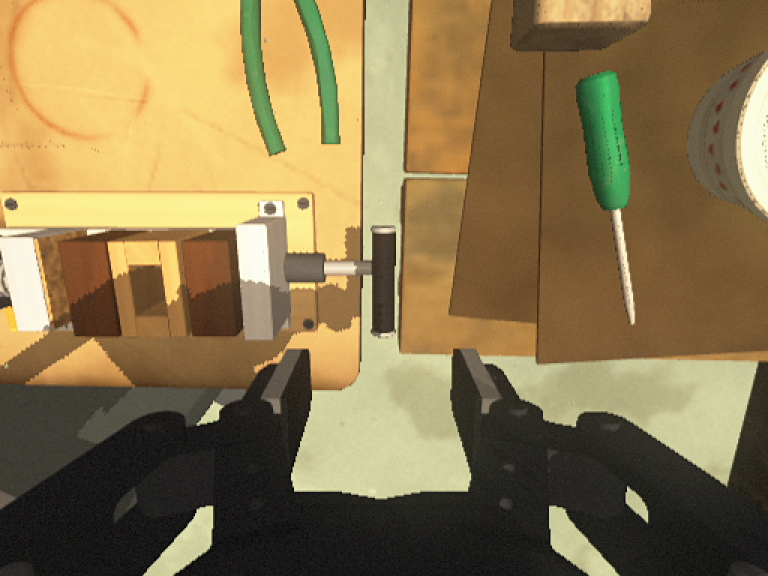

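The bar is at (384,281), parallel to the pads and midway between the fingers. I descend and grip it.

```bash
python3 -m creep '{"translation":[[0.001,0.001,0.03],[0,0,0.045],[0,0,0.045],[0,0,0.02],[0,0,0.002],[0,0,0],[0,0,0],[0,0,0],[0,0,0],[0,0,0],[0,0,0]],"twist":[[0,0,0],[0,0,0],[0,0,0],[0,0,0],[0,0,0],[0,0,0],[0,0,0],[0,0,0],[0,0,0],[0,0,0],[0,0,0]],"hand":[0.55,0.55,0.55,0.55,0.55,0,0,0,0,0,0]}'
```

```text
time: 19.0
position: [0.5156, -0.2239, 0.0627]
ee_rot: [3.141, -0.002, 0.543]
contact_force: [-1.4, 4.6, 6.1]
gripper_width: 0.0122
grip_force: 58.6
```

```bash
python3 -m creep '{"translation":[[0,0.004,0],[0,0.005,0],[0,0.005,0],[0,0.005,0],[0,0.005,0],[0,0.005,0],[0,0.003,0],[0,0.002,0],[0,0,0],[0,0,0],[0,0,0]],"twist":[[0,0,0],[0,0,0],[0,0,0],[0,0,0],[0,0,0],[0,0,0],[0,0,0],[0,0,0],[0,0,0],[0,0,0],[0,0,0]],"hand":[0,0,0,0,0,0,0,0,0,0,0]}'
python3 - <<'E'
from h import *
s=bot.get_state(); d=s["position"][:2]-[.5156,-.2239]; print("moved",d@[.516,-.857],d@[.857,.516],s["contact_force"]@[.516,-.857,0])
a,b=camera("top"),camera("scene")
A=cv2.resize(a["color"][195:285,220:350,::-1],(650,450),interpolation=3)
B=cv2.resize(b["color"][150:260,260:360,::-1],None,fx=5,fy=5,interpolation=3)
cv2.imwrite("pics/t10.png",A); pickle.dump(a,open("t10.pkl","wb"))
E
```

```text
time: 20.1
position: [0.5316, -0.2502, 0.0627]
ee_rot: [-3.136, -0.001, 0.542]
contact_force: [-3.8, 11.8, 10.2]
gripper_width: 0.0115
grip_force: 59.2
moved 0.030826430471735708 0.0001075280521310437 -12.089305107402545
```

View pics/t10.png

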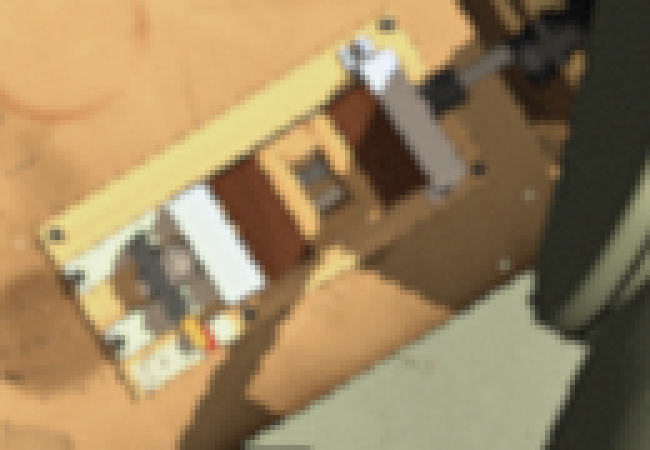

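The row is closed up tight with the jaw against it, and the pointer is at the edge of the red band. Displacement, force and the mark point all say about 3 mm more. I pull that and check the pointer numerically.

```bash
python3 -m creep '{"translation":[[0,0.0015,0],[0,0.0015,0],[0,0,0],[0,0,0],[0,0,0]],"twist":[[0,0,0],[0,0,0],[0,0,0],[0,0,0],[0,0,0]],"hand":[0,0,0,0,0]}'
python3 - <<'E'
from h import *
f=[]
for i in range(6):
    a=camera("top"); s=bot.get_state(); f.append(s["contact_force"]@[.516,-.857,0])
d=s["position"][:2]-[.5156,-.2239]; print("moved",d@[.516,-.857],"to mark",(np.array([.5316,-.2536])-s["position"][:2])@[.516,-.857],"force",np.mean(f),s["position"])
p=(.4594,-.1336,2.113); t10=pickle.load(open("t10.pkl","rb"))
xs=np.arange(150,60,-2.5)
for nm,c in(("31mm",t10),("now",a)):
    for y in(32,36,40,44):
        P=proj(c,w(p,[(x,y,16 if y>36 else 20) for x in xs])).astype(np.float32)
        v=cv2.remap(c["color"],P[:,0:1],P[:,1:2],cv2.INTER_LINEAR)[:,0].astype(int)
        red=[x for x,q in zip(xs,v) if q[0]>130 and q[1]<110 and q[2]<100]
        org=[x for x,q in zip(xs,v) if q[0]>170 and 120<q[1]<190 and q[2]<90]
        print(nm,y,"red",red,"brass",org)
E
```

```text
time: 20.7
position: [0.5329, -0.2525, 0.0627]
ee_rot: [-3.135, -0.001, 0.542]
contact_force: [-3.5, 13.4, 11.1]
gripper_width: 0.0121
grip_force: 59.3
moved 0.033387215857547836 to mark 0.0003216841424521762 force -13.582530528165634 [ 0.53290041 -0.25244166  0.06271087]
31mm 32 red [] brass [np.float64(110.0), np.float64(107.5)]
31mm 36 red [np.float64(85.0), np.float64(75.0), np.float64(72.5), np.float64(70.0)] brass [np.float64(110.0), np.float64(107.5)]
31mm 40 red [np.float64(80.0), np.float64(75.0), np.float64(72.5), np.float64(70.0), np.float64(67.5), np.float64(65.0), np.float64(62.5)] brass [np.float64(110.0)]
31mm 44 red [np.float64(87.5), np.float64(80.0), np.float64(70.0), np.float64(67.5)] brass []
now 32 red [] brass [np.float64(107.5)]
now 36 red [np.float64(70.0)] brass []
now 40 red [np.float64(72.5), np.float64(70.0), np.float64(67.5), np.float64(65.0), np.float64(62.5)] brass [np.float64(110.0)]
now 44 red [np.float64(80.0), np.float64(77.5), np.float64(75.0), np.float64(70.0)] brass [np.float64(107.5)]
```

```bash
python3 -c "
from station import bot
s=bot.get_state(); print(s['time'],s['position'],s['gripper_width'],s['grip_force']); print(bot.sign_off())"
```

```text
21.0 [ 0.53290041 -0.25244166  0.06271087] 0.011710602311893838 59.307435750961304
the job is handed in; nothing more can be done
None
```

The core and the other dark face stand upright beside the fitted face, ends flush, and I handed the job in at 21 s with the gripper holding the T-handle about 34 mm out; pull distance (33.4 mm), distance to the mark (0.3 mm) and force (13.6 N) all put the pointer mid-band, but my check of the pointer in the image was inconclusive, and I viewed 12 pictures against the limit of 10.

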